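# Clip a test plaque into the spray turntable and index it

## Task

Set up the tall grey test plaque for spraying: stand it upright in the holder on the turntable, midway along the holder, and fix it there with the big spring clip from the wooden rail, clip upright on the middle of the top edge so that its jaws squeeze plaque and back plate together. Then turn the turntable a quarter turn counterclockwise (seen from above) until it drops into its detent, and let go of everything. Leave the short plaque, the small clip and the other things on the table where they are.

Things in the scene. Friction and masses are not known exactly. Their poses are not given: they have to be found in the camera images.
- turntable (a joint): angle of the turntable about its upright axis, rad, counterclockwise from above. 0 = loading detent (start), 1.571 = spraying detent; range -0.06 to 1.63. A sprung plunger holds it in each detent (about 0.3 N m). It is a grey disc, radius 130 mm, its top 30 mm above the work surface.
- turn_base: fixed foot of the turntable, carrying disc, holder and handle post; steel disc 170 mm across, 16 mm high. Origin under its centre, on the turntable axis; its axes are those of the holder when the turntable stands at 0.
- handle (a point): middle of the domed top of the round upright aluminium handle post on the turntable, for turning it: 16 mm diameter, 52 mm high above the disc (top at 82 mm), 112 mm from the turntable axis, with a 26 mm collar 6 mm high at its foot. Axes turn with the turntable.
- holder (a point): plaque holder on the turntable. Origin on the axis, on the channel floor (disc top, 30 mm up), z up, turns with it. Upright aluminium back plate 36 mm long (x), 70 high, 4 thick, front face at y = 0 (foot behind to y -22). Before it a channel 12 mm wide, open at the ends, then a lip 14 mm high, flared above to y 21, z 22. A plaque in place stands with its centre at x 0, y 4 mm.
- plaque: tall grey plaque, 60 mm wide (x), 8 mm thick (y), 70 mm high (z), 45 g. Origin at the centre of its underside, z up. It starts upright in an outer slot of the rack, 38 mm from the rack's middle, and can be taken by its two narrow sides from above.
- plaque_short: short grey plaque, 60 x 8 x 45 mm, in the other outer slot of the rack; leave it. Origin at the centre of its underside.
- plaque_rack: low wooden rack, fixed, origin under its centre: base 44 mm (x) by 124 mm (y), 6 mm high, with three slots at y = -38, 0, 38 mm between bars that reach 18 mm up; plaques stand in them with their width along x, feet 6 mm up.
- clip: big spring clip, dark steel, 60 g, upright over the rail. Origin at its pivot, in the +y half; x along the pivot, z up. Levers 24 mm wide (x) slant up to 50 mm above it, there 50 mm over their outer faces; jaws reach 40 mm below, pads 23 to 39 below. Squeezed (13 N) to 26 mm over the levers, the pads stand 28 mm apart. Pushed fully on, the pivot (10 mm thick) rests on the edge it grips.
- clip_jaw (a joint): opening angle of the big clip, rad: 0 = pads parallel and 12 mm apart (on the rail, or on plaque and back plate together), -0.25 fully shut, 0.75 fully open.
- clip_small: small spring clip of the same kind, levers 35 mm above its pivot and 17 mm wide, on the same rail; leave it. Origin at its pivot.
- clip_rail: fixed wooden clip rail, origin under its centre: foot 190 mm (x) by 80 mm (y), 10 mm high, and an upright board 170 mm long (x), 12 mm thick (y), top edge 75 mm above the work surface. The clips sit over it 45 mm either side of its middle.
- thinner: white bottle, 60 mm diameter, 150 mm high; leave it. Origin at the centre of its underside.
- jar: small glass jar, 42 mm diameter, 45 mm high; leave it. Origin at the centre of its underside.
- tape: roll of tape lying flat, 90 mm diameter, 19 mm high; leave it. Origin at the centre of its underside.
- sander: cork sanding block, 92 x 47 x 26 mm; leave it. Origin at the centre of its underside.
- brush_pot: cardboard pot, 72 mm diameter, 85 mm high, with brushes up to 160 mm high; leave it. Origin at the centre of its underside.
- scraper: scraper lying flat, 160 mm long, 14 mm high; leave it. Origin under its middle.

How it is judged (in metres and radians):
On the way, in this order (a step that is already met when the one before it is completed fails the run):
1. the tall plaque stands upright in the holder, let go (z of plaque in the frame of holder between -0.004 and 0.004 m and y of plaque in the frame of holder between 0.001 and 0.011 m and x of plaque in the frame of holder between -0.012 and 0.012 m and angle between plaque's own z axis and vertical below 0.3 rad and contact force between the fingers and plaque below 0.3 N), for 0.2 s.
2. the big clip, let go, squeezes plaque and back plate together, with the turntable still in its loading detent (contact force between clip and plaque above 2 N and contact force between clip and turn_base above 2 N and contact force between the fingers and clip below 0.3 N and value of joint turntable below 0.5 rad), for 0.2 s.
3. the turntable is in its spraying detent (value of joint turntable between 1.49 and 1.65 rad), for 0.2 s.
At the end, for the whole second after the job is handed in: Turntable in its spraying detent (1.49 to 1.65 rad); plaque down in the channel, within 12 mm of midway, within 3 mm and 0.07 rad of the back plate, upright; big clip pressing on both with over 2 N, within 12 mm of the middle, within 0.25 rad of upright; all at rest (all of step 3 and z of plaque in the frame of holder between -0.004 and 0.004 m and y of plaque in the frame of holder between 0.001 and 0.007 m and x of plaque in the frame of holder between -0.012 and 0.012 m and angle between plaque's own z axis and vertical below 0.07 rad and angle between the y axis of plaque and the y axis of holder, either way round below 0.07 rad and contact force between clip and plaque above 2 N and contact force between clip and turn_base above 2 N and x of clip in the frame of holder between -0.012 and 0.012 m and angle between clip's own z axis and vertical below 0.25 rad and linear speed of each of clip, plaque below 0.02 m/s); the robot touches nothing.
It fails at once if the short plaque or the small clip is moved more than 20 mm (distance of any of plaque_short, clip_small from where it was at the start of the episode above 0.02 m).
It fails at once if another thing on the table is moved more than 30 mm (distance of any of thinner, jar, tape, sander, brush_pot, scraper from where it was at the start of the episode above 0.03 m).
It also fails if it takes over 72 s, if anything falls off the work surface, if the arm or the gripper's body presses on something with over 40 N, if the wrist force passes 120 N, or if a joint passes its speed limit or range.

## Robot

A 6-joint arm with a two-finger parallel gripper is mounted at the origin on the work surface. World frame = base frame: x ahead of the robot, y to its left, z up, the work surface at z = 0. Lengths are in m, angles in degrees, forces in N, time in s.
With the tool pointing down it reaches from about 0.325 to 0.775 m from the base axis. Payload 5.5 kg.
Tool frame: the origin (TCP) lies between the finger pads; the fingertips stand bot.tips_ahead ahead of it and the grasp point (between the pads) lies 3 mm ahead of it (bot.tips_ahead is the distance from the TCP to the fingertips, in m); z points along the fingers, y is the line along which they close (so a half turn about z gives the same grasp; the last joint's range is limited). The gripper opens to 88 mm and grips with 3 to 60 N. Pads are 20 mm wide; open, the fingers measure 115 mm over their backs; the gripper's body (75 mm by 178 mm) begins 61 mm behind the grasp point.
Start: joints at [70.376, 5.22, 70.514, -0, 104.267, -3.249], TCP at [0.169, 0.576, 0.217] pointing down, gripper open.
Joint ranges: [-164.24, 164.24], [-49.07, 125.15], [9.68, 141.18], [-86.29, 266.29], [3.28, 154.24], [-151.56, 151.56]. Speed limits (degrees/s): [147.25, 147.25, 172.46, 180, 180, 180].

## Interface

Orientations are given as a 3x3 rotation matrix whose columns are the frame's x, y, z axes.
In Python, from plant import bot, cams gives the robot as it stands.
- The arm moves only by the shell command python3 -m jog 'ROWS'. ROWS is JSON, a list of rows, each an object of numbers: "hand": the finger opening in m, from 0 to 0.0878; "dx", "dy", "dz": the shift along the world's x, y, z in m; "rx", "ry", "rz": the turn, a rotation vector about the world's x, y, z in units of 5 degrees (1.0 is 5 degrees). In form: [{"hand": .., "dx": .., "dy": .., "dz": .., "rx": .., "ry": .., "rz": ..}, ...]. A call has 1 to 10 rows; each row is the pose to reach, as a shift and turn from the pose commanded when the call began; what a row does not reach only later rows make up. A row lasts 1/10 s, in which the tool goes at most 50 mm and 8.59 degrees, less where a joint would pass 70% of its speed; a pose out of reach is approached as far as the arm can. A call with a gripper value outside its range is refused whole. The fingers move at their own pace and stop on an object; the grip force is fixed at half the most. Time passes only in rows, so rows that repeat a pose let the fingers close. It gives the time, the measured TCP pose, the force, the opening and the grip force at its end, in the units of the state.
- bot.get_state(): the state, without advancing time (a new reading comes with each control period).
- cams.read_camera(name): name is "scene" or "top"; returns a dict with "frame" (400x640x3 uint8, red, green, blue), "fx", "fy", "cx", "cy" (pixels), "k1" (the pictures are not rectified: a ray, as slopes to the right and down, at radius r is drawn at 1 + k1 r^2 times it, then the intrinsics apply), "world_to_cam" (4x4, takes a point from world to camera coordinates). Camera axes: x right, y down, z forward; pixel columns grow to the right and rows downward; lengths in m; the calibration is good to about 2 mm. A picture is of the moment at which its call begins. There is no depth.
- bot.job_done(): hands the job in; it is judged then, once.
The state is a dict: "clock": time; "qpos": joint angles; "joint_vel": joint speeds; "joint_torque": joint torques, N m; "tcp_pos": TCP position; "ee_rot": TCP orientation; "ft_force": force on the tool from outside, world axes, zero at the start; "moment": the same for the moment, N m; "grip_width": finger opening in m; "finger_force": force on a finger pad.
Only numpy, scipy, OpenCV 4.12 (cv2) and the standard library are available. Lean on these libraries where they do the work, as an engineer would, in place of code of your own. Each camera call takes 0.05 s, during which the arm holds its last target. There are 200 camera calls.

## Working session

There is one attempt and no reset: what is moved stays moved. The work goes in short steps, Python scripts to look and compute and a shell command to move; the robot and the scene stay as the last step left them, time stands still between calls to the robot, and variables do not carry over. Pictures are saved under pics/ and viewed, at most 11 in all, crops included, and the job is handed in when it is done.

```bash
mkdir -p pics; cat > h.py <<'E'
import numpy as np, cv2
from plant import bot, cams
def save(n,p):
    c=cams.read_camera(n); cv2.imwrite(p,c['frame'][:,:,::-1]); return c
def proj(c,P):
    P=np.atleast_2d(P); W=np.array(c['world_to_cam']); q=P@W[:3,:3].T+W[:3,3]
    s=q[:,:2]/q[:,2:]; s=s*(1+c['k1']*(s**2).sum(1,keepdims=True))
    return s*[c['fx'],c['fy']]+[c['cx'],c['cy']]
def ray(c,uv):
    d=(np.array(uv,float)-[c['cx'],c['cy']])/[c['fx'],c['fy']]; s=d.copy()
    for _ in range(20): s=d/(1+c['k1']*(s@s))
    W=np.array(c['world_to_cam']); R=W[:3,:3]
    return -R.T@W[:3,3], R.T@np.r_[s,1]
def atz(c,uv,z):
    o,d=ray(c,uv); return o+d*(z-o[2])/d[2]
def tri(obs):
    A=np.zeros((3,3));b=np.zeros(3)
    for c,uv in obs:
        o,d=ray(c,uv); d=d/np.linalg.norm(d); M=np.eye(3)-np.outer(d,d); A+=M;b+=M@o
    return np.linalg.solve(A,b)
E
python3 - <<'E'
from h import *
import pickle
o={}
for n in('scene','top'):
    o[n]=save(n,f'pics/{n}0.png'); c=o[n]
    print(n,c['fx'],c['k1'],ray(c,(c['cx'],c['cy'])))
pickle.dump(o,open('c0.pkl','wb'))
print(bot.tips_ahead,bot.get_state())
E
```

```text
scene 491.2241103603171 -0.001536446441268687 (array([ 0.94330823, -0.62468997,  1.07018653]), array([-0.28662921,  0.51595318, -0.80723975]))
top 479.3415511849505 -0.08901173270358732 (array([0.40015311, 0.01721338, 1.35372226]), array([ 0.15006935, -0.0034199 , -0.98866956]))
0.022 {'clock': 0.1, 'qpos': array([ 7.03768218e+01,  5.25746085e+00,  7.05738704e+01, -8.79245608e-04,
        1.04268382e+02, -3.24880740e+00]), 'joint_vel': array([-0.15182769, -0.09304456, -0.09980371, -0.11648761,  0.06351898,
        0.02772096]), 'joint_torque': array([ 1.91135987e-03, -4.47856629e+01, -4.07570708e+01,  6.99351984e-02,
        2.84770079e-02, -9.51909988e-05]), 'tcp_pos': array([0.16906063, 0.57539553, 0.21634485]), 'ee_rot': array([[-9.59439087e-01,  2.81915435e-01, -5.70449580e-04],
       [ 2.81916000e-01,  9.59437682e-01, -1.64424509e-03],
       [ 8.37727531e-05, -1.73837187e-03, -9.99998486e-01]]), 'ft_force': array([-0.4527088 , -0.75054337,  0.02288591]), 'moment': array([ 0.03183973, -0.0246063 ,  0.02533667]), 'finger_force': 0.0, 'grip_width': 0.08757529913532447}
```

View pics/scene0.png

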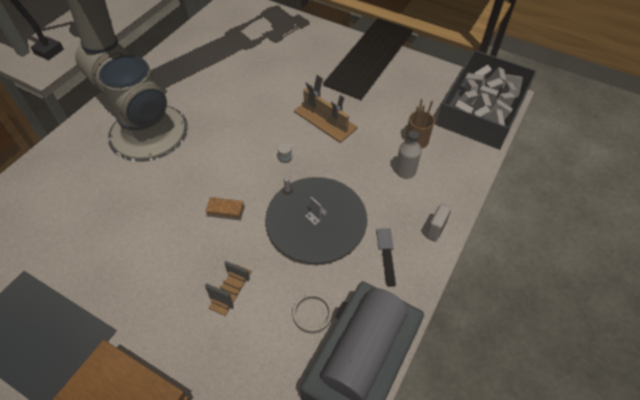

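View pics/top0.png

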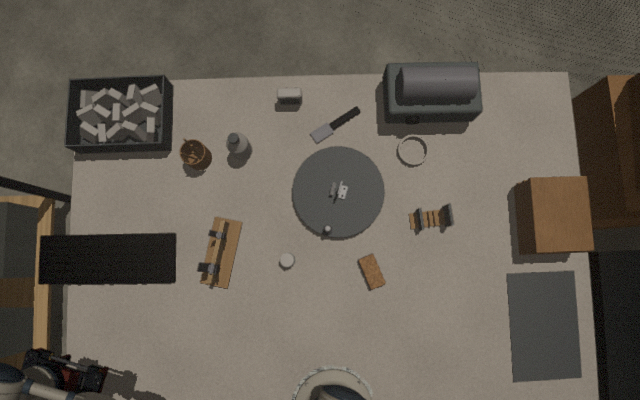

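```bash
cat >> h.py <<'E'
def mosaic(f,crops,s,out,W=800,H=600):
    # crops: (u0,v0,w,h,X,Y)
    M=np.zeros((H,W,3),np.uint8)
    for u0,v0,w,h,X,Y in crops:
        k=cv2.resize(f[v0:v0+h,u0:u0+w,::-1],None,fx=s,fy=s,interpolation=cv2.INTER_CUBIC)
        k=cv2.convertScaleAbs(k,alpha=1.7)
        for u in range(u0,u0+w):
            if u%10==0: cv2.line(k,((u-u0)*s+s//2,0),((u-u0)*s+s//2,8),(0,255,255),1); cv2.putText(k,str(u),((u-u0)*s-8,20),0,.35,(0,255,255))
        for v in range(v0,v0+h):
            if v%10==0: cv2.line(k,(0,(v-v0)*s+s//2),(8,(v-v0)*s+s//2),(0,255,255),1); cv2.putText(k,str(v),(10,(v-v0)*s+6),0,.35,(0,255,255))
        k=k[:H-Y,:W-X]; M[Y:Y+k.shape[0],X:X+k.shape[1]]=k
    cv2.imwrite(out,M)
E
python3 - <<'E'
from h import *
import pickle
o=pickle.load(open('c0.pkl','rb'))
mosaic(o['top']['frame'],[(192,208,60,88,0,0),(400,195,66,50,370,0),(305,180,66,60,370,302)],6,'pics/t1.png',800,600)
mosaic(o['scene']['frame'],[(290,68,68,75,0,0),(200,258,62,60,412,0),(270,172,66,60,0,455),(270,172,66,40,400,362)],6,'pics/s1.png',800,600)
E
```

```text
(no output)
```

View pics/t1.png

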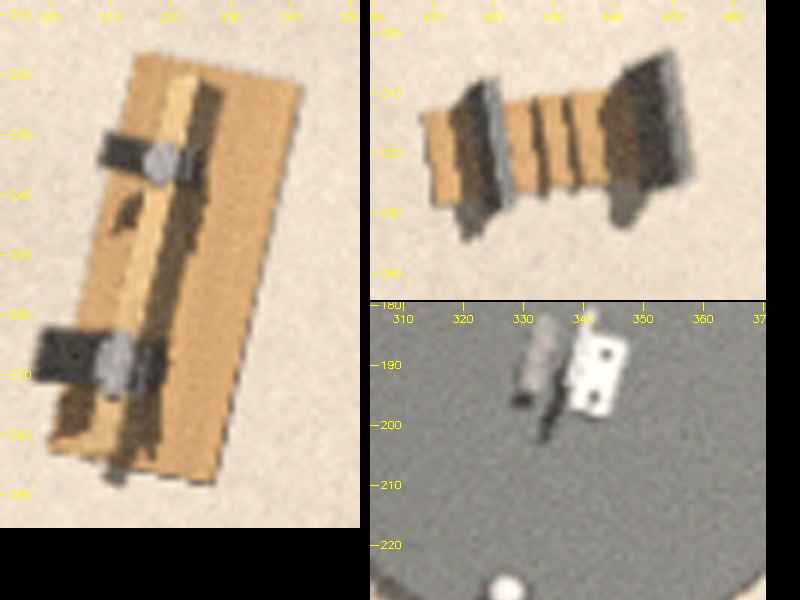

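View pics/s1.png

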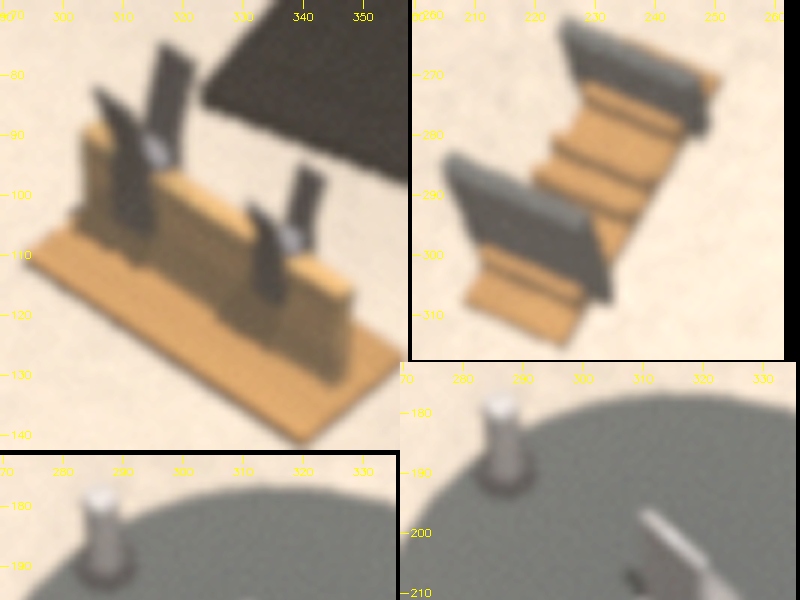

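```bash
python3 - <<'E'
from h import *
import pickle
o=pickle.load(open('c0.pkl','rb'))
a=np.zeros((600,800,3),np.uint8)
mosaic(o['top']['frame'],[(322,174,30,36,0,0),(317,222,20,16,0,400)],11,'/tmp/a.png',390,600)
mosaic(o['scene']['frame'],[(300,190,34,38,0,0),(278,174,18,15,0,420)],11,'/tmp/b.png',400,600)
cv2.imwrite('pics/hold.png',np.hstack([cv2.imread('/tmp/a.png'),cv2.imread('/tmp/b.png')]))
c,s=o['top'],o['scene']
D=lambda t,X,Y,u0,v0:(u0+(X-3)/6,v0+(Y-3)/6)
for n,a,b in[('tall L/up',(449.3,203.3),(205.3,284.5)),('tall dn',(452.8,225),(228.7,294.5)),('post',(327.3,229.3),(287,179.5)),('clip lever grey',(210.7,268.3),None)]:
    print(n, tri([(c,a),(s,b)]) if b else '', atz(c,a,.076), atz(s,b,.076) if b else '')
print('tall pairs swapped', tri([(c,(449.3,203.3)),(s,(228.7,294.5))]),tri([(c,(452.8,225)),(s,(205.3,284.5))]))
print('rail ends',atz(c,(222.1,220.1),.075),atz(c,(209.7,284.4),.075))
E
```

```text
tall L/up [ 0.52428393 -0.33148882  0.11888841] [ 0.54384372 -0.32719589  0.076     ] [ 0.48855604 -0.33342129  0.076     ]
tall dn [ 0.50779598 -0.32862054  0.02977529] [ 0.48501306 -0.33294907  0.076     ] [ 0.54735995 -0.32723255  0.076     ]
post [0.48564292 0.00576037 0.07177186] [0.48326518 0.00410746 0.076     ] [0.48961316 0.00485576 0.076     ]
clip lever grey  [0.38770819 0.31573635 0.076     ] 
tall pairs swapped [ 0.54513086 -0.32713344  0.07292541] [ 0.48605847 -0.33310843  0.07249184]
rail ends [0.5151468  0.28554402 0.075     ] [0.34555794 0.31861525 0.075     ]
```

View pics/hold.png

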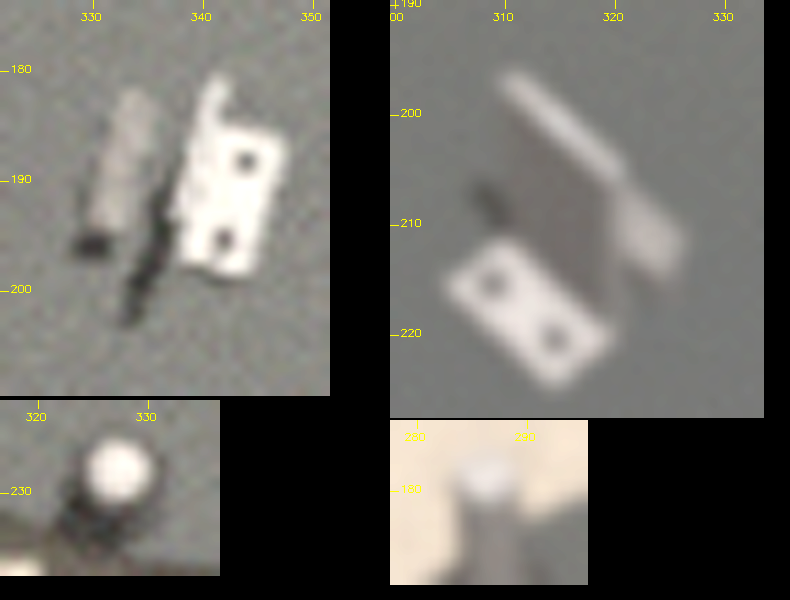

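```bash
python3 - <<'E'
from h import *
import pickle
from scipy.optimize import least_squares
o=pickle.load(open('c0.pkl','rb'));c,s=o['top'],o['scene']
def circ(cam,seed,guess):
    f=cam['frame'].astype(int); m=((f.max(2)<100)&(f.max(2)-f.min(2)<25)).astype(np.uint8)
    # ray-march outwards from the guessed centre
    g=cv2.GaussianBlur(cam['frame'].mean(2),(0,0),.7); pts=[]
    for a in np.arange(0,360,3):
        r=np.arange(.115,.145,.001); P=np.c_[guess[0]+r*np.cos(np.radians(a)),guess[1]+r*np.sin(np.radians(a)),np.full(len(r),.03)]
        uv=proj(cam,P).astype(np.float32); v=cv2.remap(g.astype(np.float32),uv[:,:1].copy(),uv[:,1:].copy(),1).ravel()
        d=np.diff(v); k=d.argmax()
        if d[k]>2: pts.append(P[k,:2]+.0005*np.r_[np.cos(np.radians(a)),np.sin(np.radians(a))])
    pts=np.array(pts)
    q=least_squares(lambda q:np.hypot(*(pts-q[:2]).T)-q[2],[*guess,.13],loss='soft_l1',f_scale=.001).x
    return q,len(pts)
g=atz(c,(338,192),.03)[:2];print(g)
for cam in(c,s):
    q,n=circ(cam,None,g); q,n=circ(cam,None,q[:2]); print(q,n)
for n,a,b in[('plate+x',(341.3,180.5),(320.4,205.7)),('plate-x',(337.6,193),(310.3,196.6)),('post',(327.3,227.9),(286.4,178.8)),('rail-',(209.7,284.4),(305,88.5)),('rail+',(222.1,220.1),(346.7,115.7))]:
    z=.1 if 'pl' in n else .082 if n=='post' else .075
    print(n,tri([(c,a),(s,b)]).round(4),atz(c,a,z).round(4),atz(s,b,z).round(4))
E
```

```text
[ 0.58939002 -0.02913359]
[ 0.5891868 -0.0276905  0.1315193] 120
[ 0.59632786 -0.03434269  0.1309445 ] 120
plate+x [ 0.6109 -0.0363  0.0965] [ 0.6099 -0.0364  0.1   ] [ 0.6124 -0.0381  0.1   ]
plate-x [ 0.577  -0.0256  0.098 ] [ 0.5767 -0.0255  0.1   ] [ 0.5777 -0.0269  0.1   ]
post [0.4874 0.0044 0.0778] [0.4866 0.0041 0.082 ] [0.4898 0.0022 0.082 ]
rail- [0.3491 0.3222 0.0722] [0.3456 0.3186 0.075 ] [0.3541 0.3229 0.075 ]
rail+ [0.5148 0.2854 0.0744] [0.5151 0.2855 0.075 ] [0.5147 0.2844 0.075 ]
```

```bash
python3 -m jog '[{"dz":0.04},{"dx":0.12,"dy":-0.3,"dz":0.04,"rz":-6.8},{"dx":0.12,"dy":-0.3,"dz":0.04,"rz":-6.8},{"dx":0.12,"dy":-0.3,"dz":0.04,"rz":-6.8},{"dx":0.12,"dy":-0.3,"dz":0.04,"rz":-6.8},{"dx":0.12,"dy":-0.3,"dz":0.04,"rz":-6.8},{"dx":0.12,"dy":-0.3,"dz":0.04,"rz":-6.8},{"dx":0.12,"dy":-0.3,"dz":0.04,"rz":-6.8},{"dx":0.12,"dy":-0.3,"dz":0.04,"rz":-6.8},{"dx":0.12,"dy":-0.3,"dz":0.04,"rz":-6.8}]'
```

```text
invalid input at $[0]: expected keys hand, dx, dy, dz, rx, ry, rz
```

```bash
python3 -m jog '[{"hand":0.0875,"dx":0,"dy":0,"dz":0.04,"rx":0,"ry":0,"rz":0},{"hand":0.0875,"dx":0.12,"dy":-0.3,"dz":0.04,"rx":0,"ry":0,"rz":-6.8},{"hand":0.0875,"dx":0.12,"dy":-0.3,"dz":0.04,"rx":0,"ry":0,"rz":-6.8},{"hand":0.0875,"dx":0.12,"dy":-0.3,"dz":0.04,"rx":0,"ry":0,"rz":-6.8},{"hand":0.0875,"dx":0.12,"dy":-0.3,"dz":0.04,"rx":0,"ry":0,"rz":-6.8},{"hand":0.0875,"dx":0.12,"dy":-0.3,"dz":0.04,"rx":0,"ry":0,"rz":-6.8},{"hand":0.0875,"dx":0.12,"dy":-0.3,"dz":0.04,"rx":0,"ry":0,"rz":-6.8},{"hand":0.0875,"dx":0.12,"dy":-0.3,"dz":0.04,"rx":0,"ry":0,"rz":-6.8},{"hand":0.0875,"dx":0.12,"dy":-0.3,"dz":0.04,"rx":0,"ry":0,"rz":-6.8},{"hand":0.0875,"dx":0.12,"dy":-0.3,"dz":0.04,"rx":0,"ry":0,"rz":-6.8}]'
```

```text
clock: 1.1
tcp_pos: [0.2892, 0.2758, 0.2572]
ee_rot: [[-0.637, 0.771, -0.0], [0.771, 0.637, 0.001], [0.001, 0.0, -1.0]]
ft_force: [-0.7, 1.0, -0.6]
grip_width: 0.0877
finger_force: 0.0
```

```bash
python3 -m jog '[{"hand":0.0875,"dx":0.15,"dy":-0.4,"dz":0,"rx":0,"ry":0,"rz":-6.8},{"hand":0.0875,"dx":0.15,"dy":-0.4,"dz":0,"rx":0,"ry":0,"rz":-6.8},{"hand":0.0875,"dx":0.15,"dy":-0.4,"dz":0,"rx":0,"ry":0,"rz":-6.8},{"hand":0.0875,"dx":0.15,"dy":-0.4,"dz":0,"rx":0,"ry":0,"rz":-6.8},{"hand":0.0875,"dx":0.15,"dy":-0.4,"dz":0,"rx":0,"ry":0,"rz":-6.8},{"hand":0.0875,"dx":0.15,"dy":-0.4,"dz":0,"rx":0,"ry":0,"rz":-6.8},{"hand":0.0875,"dx":0.15,"dy":-0.4,"dz":0,"rx":0,"ry":0,"rz":-6.8},{"hand":0.0875,"dx":0.15,"dy":-0.4,"dz":0,"rx":0,"ry":0,"rz":-6.8},{"hand":0.0875,"dx":0.15,"dy":-0.4,"dz":0,"rx":0,"ry":0,"rz":-6.8},{"hand":0.0875,"dx":0.15,"dy":-0.4,"dz":0,"rx":0,"ry":0,"rz":-6.8}]'; python3 -m jog '[{"hand":0.0875,"dx":0.077,"dy":-0.206,"dz":0,"rx":0,"ry":0,"rz":0},{"hand":0.0875,"dx":0.077,"dy":-0.206,"dz":0,"rx":0,"ry":0,"rz":0},{"hand":0.0875,"dx":0.077,"dy":-0.206,"dz":0,"rx":0,"ry":0,"rz":0},{"hand":0.0875,"dx":0.077,"dy":-0.206,"dz":0,"rx":0,"ry":0,"rz":0},{"hand":0.0875,"dx":0.077,"dy":-0.206,"dz":-0.05,"rx":0,"ry":0,"rz":0},{"hand":0.0875,"dx":0.077,"dy":-0.206,"dz":-0.1,"rx":0,"ry":0,"rz":0},{"hand":0.0875,"dx":0.077,"dy":-0.206,"dz":-0.14,"rx":0,"ry":0,"rz":0},{"hand":0.0875,"dx":0.077,"dy":-0.206,"dz":-0.14,"rx":0,"ry":0,"rz":0},{"hand":0.0875,"dx":0.077,"dy":-0.206,"dz":-0.14,"rx":0,"ry":0,"rz":0}]'
```

```text
clock: 2.1
tcp_pos: [0.4403, -0.1258, 0.2555]
ee_rot: [[-0.096, 0.995, -0.003], [0.995, 0.096, 0.001], [0.001, -0.003, -1.0]]
ft_force: [-0.2, 0.1, 0.4]
grip_width: 0.0876
finger_force: 0.0
clock: 3.0
tcp_pos: [0.5169, -0.3284, 0.1175]
ee_rot: [[-0.1, 0.995, -0.001], [0.995, 0.1, 0.001], [0.001, -0.001, -1.0]]
ft_force: [-0.0, -0.2, 1.4]
grip_width: 0.0875
finger_force: 0.0
```

```bash
python3 -m jog '[{"hand":0.0875,"dx":-0.001,"dy":-0.001,"dz":-0.03,"rx":0,"ry":0,"rz":0},{"hand":0.0875,"dx":-0.001,"dy":-0.001,"dz":-0.059,"rx":0,"ry":0,"rz":0},{"hand":0.0875,"dx":-0.001,"dy":-0.001,"dz":-0.059,"rx":0,"ry":0,"rz":0},{"hand":0.05,"dx":-0.001,"dy":-0.001,"dz":-0.059,"rx":0,"ry":0,"rz":0},{"hand":0.05,"dx":-0.001,"dy":-0.001,"dz":-0.059,"rx":0,"ry":0,"rz":0},{"hand":0.05,"dx":-0.001,"dy":-0.001,"dz":-0.059,"rx":0,"ry":0,"rz":0},{"hand":0.05,"dx":-0.001,"dy":-0.001,"dz":-0.059,"rx":0,"ry":0,"rz":0},{"hand":0.05,"dx":-0.001,"dy":-0.001,"dz":-0.059,"rx":0,"ry":0,"rz":0}]'
```

```text
clock: 3.8
tcp_pos: [0.5159, -0.3319, 0.0602]
ee_rot: [[-0.098, 0.995, 0.002], [0.995, 0.098, -0.002], [-0.002, 0.002, -1.0]]
ft_force: [-0.2, 0.3, 6.2]
grip_width: 0.0593
finger_force: 30.0
```

```bash
python3 -m jog '[{"hand":0.05,"dx":0,"dy":0,"dz":0.03,"rx":0,"ry":0,"rz":0},{"hand":0.05,"dx":0,"dy":0,"dz":0.08,"rx":0,"ry":0,"rz":0},{"hand":0.05,"dx":0.02,"dy":0.04,"dz":0.14,"rx":0,"ry":0,"rz":-1},{"hand":0.05,"dx":0.04,"dy":0.1,"dz":0.15,"rx":0,"ry":0,"rz":-2},{"hand":0.05,"dx":0.05,"dy":0.15,"dz":0.15,"rx":0,"ry":0,"rz":-3},{"hand":0.05,"dx":0.06,"dy":0.2,"dz":0.15,"rx":0,"ry":0,"rz":-4.75},{"hand":0.05,"dx":0.07,"dy":0.25,"dz":0.15,"rx":0,"ry":0,"rz":-4.75},{"hand":0.05,"dx":0.08,"dy":0.29,"dz":0.15,"rx":0,"ry":0,"rz":-4.75},{"hand":0.05,"dx":0.08,"dy":0.307,"dz":0.15,"rx":0,"ry":0,"rz":-4.75},{"hand":0.05,"dx":0.08,"dy":0.307,"dz":0.15,"rx":0,"ry":0,"rz":-4.75}]'; python3 -m jog '[{"hand":0.05,"dx":0,"dy":0,"dz":-0.035,"rx":0,"ry":0,"rz":0},{"hand":0.05,"dx":0,"dy":0,"dz":-0.035,"rx":0,"ry":0,"rz":0},{"hand":0.05,"dx":0,"dy":0,"dz":-0.035,"rx":0,"ry":0,"rz":0},{"hand":0.05,"dx":0,"dy":0,"dz":-0.035,"rx":0,"ry":0,"rz":0}]'
python3 - <<'E'
from h import *
import pickle
o={n:cams.read_camera(n) for n in('scene','top')}
pickle.dump(o,open('c1.pkl','wb'))
mosaic(o['top']['frame'],[(310,165,57,75,0,0)],7,'/tmp/a.png',400,530)
mosaic(o['scene']['frame'],[(284,150,57,75,0,0)],7,'/tmp/b.png',400,530)
cv2.imwrite('pics/hov.png',np.hstack([cv2.imread('/tmp/a.png'),cv2.imread('/tmp/b.png')]))
print(bot.get_state()['tcp_pos'])
E
```

```text
clock: 4.8
tcp_pos: [0.5954, -0.0188, 0.2082]
ee_rot: [[0.305, 0.952, -0.0], [0.952, -0.305, 0.002], [0.002, -0.001, -1.0]]
ft_force: [0.2, 0.1, -1.1]
grip_width: 0.0598
finger_force: 30.0
clock: 5.2
tcp_pos: [0.5955, -0.0252, 0.1749]
ee_rot: [[0.312, 0.95, 0.002], [0.95, -0.312, -0.0], [0.0, 0.002, -1.0]]
ft_force: [-0.4, 0.4, 0.1]
grip_width: 0.0598
finger_force: 30.0
[ 0.59573798 -0.02503107  0.1752176 ]
```

View pics/hov.png

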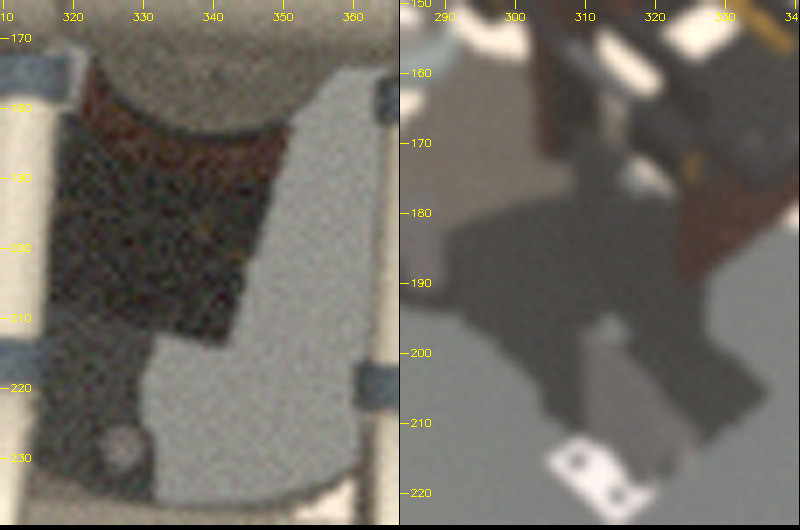

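```bash
python3 -m jog '[{"hand":0.05,"dx":0,"dy":0,"dz":-0.01,"rx":0,"ry":0,"rz":0},{"hand":0.05,"dx":0,"dy":0,"dz":-0.02,"rx":0,"ry":0,"rz":0},{"hand":0.05,"dx":0,"dy":0,"dz":-0.026,"rx":0,"ry":0,"rz":0},{"hand":0.05,"dx":0,"dy":0,"dz":-0.026,"rx":0,"ry":0,"rz":0},{"hand":0.05,"dx":0,"dy":0,"dz":-0.026,"rx":0,"ry":0,"rz":0}]'; python3 -m jog '[{"hand":0.05,"dx":0,"dy":0,"dz":-0.015,"rx":0,"ry":0,"rz":0},{"hand":0.05,"dx":0,"dy":0,"dz":-0.025,"rx":0,"ry":0,"rz":0},{"hand":0.05,"dx":0,"dy":0,"dz":-0.035,"rx":0,"ry":0,"rz":0},{"hand":0.05,"dx":0,"dy":0,"dz":-0.035,"rx":0,"ry":0,"rz":0},{"hand":0.05,"dx":0,"dy":0,"dz":-0.035,"rx":0,"ry":0,"rz":0}]'
```

```text
clock: 5.8
tcp_pos: [0.595, -0.0243, 0.1469]
ee_rot: [[0.311, 0.95, -0.001], [0.95, -0.311, 0.0], [-0.0, -0.001, -1.0]]
ft_force: [0.3, 0.1, 0.1]
grip_width: 0.0592
finger_force: 30.0
clock: 6.3
tcp_pos: [0.5949, -0.0243, 0.1118]
ee_rot: [[0.311, 0.95, -0.001], [0.95, -0.311, 0.0], [-0.0, -0.001, -1.0]]
ft_force: [0.4, 0.3, 0.4]
grip_width: 0.0595
finger_force: 30.0
```

```bash
python3 -m jog '[{"hand":0.05,"dx":0,"dy":0,"dz":-0.007,"rx":0,"ry":0,"rz":0},{"hand":0.05,"dx":0,"dy":0,"dz":-0.014,"rx":0,"ry":0,"rz":0},{"hand":0.05,"dx":0,"dy":0,"dz":-0.02,"rx":0,"ry":0,"rz":0},{"hand":0.05,"dx":0,"dy":0,"dz":-0.02,"rx":0,"ry":0,"rz":0}]'; python3 -m jog '[{"hand":0.05,"dx":0,"dy":0,"dz":-0.004,"rx":0,"ry":0,"rz":0},{"hand":0.05,"dx":0,"dy":0,"dz":-0.006,"rx":0,"ry":0,"rz":0},{"hand":0.05,"dx":0,"dy":0,"dz":-0.006,"rx":0,"ry":0,"rz":0}]'
```

```text
clock: 6.7
tcp_pos: [0.5945, -0.0242, 0.0908]
ee_rot: [[0.311, 0.95, -0.002], [0.95, -0.311, 0.0], [-0.0, -0.002, -1.0]]
ft_force: [-0.6, -0.4, -0.1]
grip_width: 0.0597
finger_force: 30.0
clock: 7.0
tcp_pos: [0.595, -0.0243, 0.086]
ee_rot: [[0.311, 0.95, -0.0], [0.95, -0.311, 0.0], [-0.0, -0.0, -1.0]]
ft_force: [-0.0, -0.7, -1.0]
grip_width: 0.0591
finger_force: 30.0
```

```bash
python3 -m jog '[{"hand":0.05,"dx":0,"dy":0,"dz":-0.002,"rx":0,"ry":0,"rz":0},{"hand":0.05,"dx":0,"dy":0,"dz":-0.002,"rx":0,"ry":0,"rz":0}]'; python3 -m jog '[{"hand":0.05,"dx":0,"dy":0,"dz":-0.002,"rx":0,"ry":0,"rz":0},{"hand":0.05,"dx":0,"dy":0,"dz":-0.002,"rx":0,"ry":0,"rz":0}]'
```

```text
clock: 7.2
tcp_pos: [0.5953, -0.0243, 0.0845]
ee_rot: [[0.311, 0.95, 0.0], [0.95, -0.311, -0.0], [0.0, 0.0, -1.0]]
ft_force: [0.1, 0.3, -1.7]
grip_width: 0.059
finger_force: 30.0
clock: 7.4
tcp_pos: [0.5954, -0.0241, 0.0843]
ee_rot: [[0.311, 0.95, 0.002], [0.95, -0.311, 0.0], [0.001, 0.001, -1.0]]
ft_force: [-3.5, 1.3, 7.4]
grip_width: 0.0592
finger_force: 30.0
```

```bash
python3 -m jog '[{"hand":0.066,"dx":0,"dy":0,"dz":0.001,"rx":0,"ry":0,"rz":0},{"hand":0.08,"dx":0,"dy":0,"dz":0.001,"rx":0,"ry":0,"rz":0},{"hand":0.08,"dx":0,"dy":0,"dz":0.001,"rx":0,"ry":0,"rz":0},{"hand":0.08,"dx":0,"dy":0,"dz":0.001,"rx":0,"ry":0,"rz":0},{"hand":0.08,"dx":0,"dy":0,"dz":0.03,"rx":0,"ry":0,"rz":0},{"hand":0.08,"dx":0,"dy":0,"dz":0.07,"rx":0,"ry":0,"rz":0},{"hand":0.08,"dx":0,"dy":0,"dz":0.12,"rx":0,"ry":0,"rz":0},{"hand":0.08,"dx":0,"dy":0,"dz":0.16,"rx":0,"ry":0,"rz":0},{"hand":0.08,"dx":0,"dy":0,"dz":0.16,"rx":0,"ry":0,"rz":0}]'
```

```text
clock: 8.3
tcp_pos: [0.597, -0.0245, 0.2503]
ee_rot: [[0.311, 0.95, 0.012], [0.95, -0.311, -0.001], [0.003, 0.012, -1.0]]
ft_force: [1.2, 0.3, 0.6]
grip_width: 0.08
finger_force: 0.0
```

```bash
python3 - <<'E'
from h import *
import pickle
o=pickle.load(open('c0.pkl','rb'));c,s=o['top'],o['scene']
for n,a,b in[('pivot',(210.7,268.3),(315.7,92.8)),('lever+y',(197.5,266.8),(319.0,76.2)),('lever-y',(218.6,270),(306.8,83))]:
    print(n,tri([(c,a),(s,b)]).round(4))
    for z in (.08,.13): print('  ',z,atz(c,a,z).round(4),atz(s,b,z).round(4))
E
python3 -m jog '[{"hand":0.08,"dx":0,"dy":0.02,"dz":0,"rx":0,"ry":0,"rz":1.6},{"hand":0.08,"dx":-0.1,"dy":0.17,"dz":0,"rx":0,"ry":0,"rz":16},{"hand":0.08,"dx":-0.1,"dy":0.17,"dz":0,"rx":0,"ry":0,"rz":16},{"hand":0.08,"dx":-0.1,"dy":0.17,"dz":0,"rx":0,"ry":0,"rz":16},{"hand":0.08,"dx":-0.1,"dy":0.17,"dz":0,"rx":0,"ry":0,"rz":16},{"hand":0.08,"dx":-0.1,"dy":0.17,"dz":0,"rx":0,"ry":0,"rz":16},{"hand":0.08,"dx":-0.1,"dy":0.17,"dz":0,"rx":0,"ry":0,"rz":16},{"hand":0.08,"dx":-0.1,"dy":0.17,"dz":0,"rx":0,"ry":0,"rz":16},{"hand":0.08,"dx":-0.1,"dy":0.17,"dz":0,"rx":0,"ry":0,"rz":16},{"hand":0.08,"dx":-0.1,"dy":0.17,"dz":0,"rx":0,"ry":0,"rz":16}]'
```

```text
pivot [0.3903 0.3174 0.078 ]
   0.08 [0.3877 0.3148 0.08  ] [0.3938 0.3179 0.08  ]
   0.13 [0.3882 0.3031 0.13  ] [0.4216 0.2703 0.13  ]
lever+y [0.393  0.3381 0.1269]
   0.08 [0.3924 0.3501 0.08  ] [0.3659 0.3863 0.08  ]
   0.13 [0.3927 0.337  0.13  ] [0.395  0.3352 0.13  ]
lever-y [0.3848 0.2815 0.1406]
   0.08 [0.3829 0.2938 0.08  ] [0.3494 0.3416 0.08  ]
   0.13 [0.3836 0.2829 0.13  ] [0.3794 0.2928 0.13  ]
clock: 9.3
tcp_pos: [0.495, 0.1457, 0.2413]
ee_rot: [[-0.884, 0.467, -0.001], [0.467, 0.884, -0.0], [0.001, -0.001, -1.0]]
ft_force: [0.5, -0.2, -0.4]
grip_width: 0.08
finger_force: 0.0
```

```bash
python3 -m jog '[{"hand":0.08,"dx":-0.106,"dy":0.167,"dz":0,"rx":0,"ry":0,"rz":3.24},{"hand":0.08,"dx":-0.106,"dy":0.167,"dz":0,"rx":0,"ry":0,"rz":3.24},{"hand":0.08,"dx":-0.106,"dy":0.167,"dz":0,"rx":0,"ry":0,"rz":3.24},{"hand":0.08,"dx":-0.106,"dy":0.167,"dz":0,"rx":0,"ry":0,"rz":3.24},{"hand":0.08,"dx":-0.106,"dy":0.167,"dz":0,"rx":0,"ry":0,"rz":3.24},{"hand":0.08,"dx":-0.106,"dy":0.167,"dz":-0.04,"rx":0,"ry":0,"rz":3.24},{"hand":0.08,"dx":-0.106,"dy":0.167,"dz":-0.06,"rx":0,"ry":0,"rz":3.24},{"hand":0.08,"dx":-0.106,"dy":0.167,"dz":-0.06,"rx":0,"ry":0,"rz":3.24},{"hand":0.08,"dx":-0.106,"dy":0.167,"dz":-0.06,"rx":0,"ry":0,"rz":3.24}]'
python3 - <<'E'
from h import *
import pickle
o={n:cams.read_camera(n) for n in('scene','top')}
pickle.dump(o,open('c2.pkl','wb'))
mosaic(o['top']['frame'],[(315,170,40,36,0,0),(185,235,40,40,0,310)],8,'/tmp/a.png',330,600)
mosaic(o['scene']['frame'],[(288,178,44,40,0,0),(290,65,45,34,0,325)],8,'/tmp/b.png',360,600)
cv2.imwrite('pics/v2.png',np.hstack([cv2.imread('/tmp/a.png'),cv2.imread('/tmp/b.png')]))
S=bot.get_state();print(S['tcp_pos'],S['qpos'])
E
```

```text
clock: 10.2
tcp_pos: [0.3894, 0.3121, 0.1823]
ee_rot: [[-0.978, 0.207, -0.001], [0.207, 0.978, -0.001], [0.0, -0.001, -1.0]]
ft_force: [-0.5, 0.2, -0.5]
grip_width: 0.08
finger_force: 0.0
[0.38994388 0.31262858 0.1839461 ] [ 3.48237885e+01 -1.06432977e+01  8.92639253e+01 -6.35533415e-03
  1.01247753e+02 -4.32121165e+01]
```

View pics/v2.png

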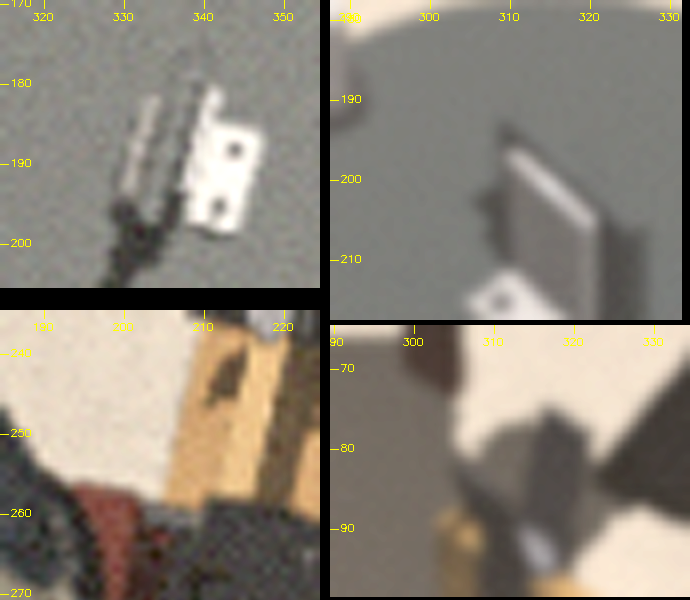

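```bash
python3 -m jog '[{"hand":0.08,"dx":-0.001,"dy":0,"dz":-0.04,"rx":0,"ry":0,"rz":0},{"hand":0.08,"dx":-0.001,"dy":0,"dz":-0.066,"rx":0,"ry":0,"rz":0},{"hand":0.08,"dx":-0.001,"dy":0,"dz":-0.066,"rx":0,"ry":0,"rz":0},{"hand":0.05,"dx":-0.001,"dy":0,"dz":-0.066,"rx":0,"ry":0,"rz":0},{"hand":0.04,"dx":-0.001,"dy":0,"dz":-0.066,"rx":0,"ry":0,"rz":0},{"hand":0.034,"dx":-0.001,"dy":0,"dz":-0.066,"rx":0,"ry":0,"rz":0},{"hand":0.026,"dx":-0.001,"dy":0,"dz":-0.066,"rx":0,"ry":0,"rz":0},{"hand":0.026,"dx":-0.001,"dy":0,"dz":-0.066,"rx":0,"ry":0,"rz":0},{"hand":0.026,"dx":-0.001,"dy":0,"dz":-0.066,"rx":0,"ry":0,"rz":0},{"hand":0.026,"dx":-0.001,"dy":0,"dz":-0.066,"rx":0,"ry":0,"rz":0}]'
```

```text
clock: 11.3
tcp_pos: [0.3896, 0.3143, 0.1207]
ee_rot: [[-0.978, 0.206, 0.006], [0.206, 0.978, 0.005], [-0.004, 0.006, -1.0]]
ft_force: [-1.9, 2.0, 15.0]
grip_width: 0.028
finger_force: 11.7
```

```bash
python3 -m jog '[{"hand":0.025,"dx":0,"dy":0,"dz":0.005,"rx":0,"ry":0,"rz":0},{"hand":0.025,"dx":0,"dy":0,"dz":0.015,"rx":0,"ry":0,"rz":0},{"hand":0.025,"dx":0,"dy":0,"dz":0.03,"rx":0,"ry":0,"rz":0},{"hand":0.025,"dx":0,"dy":0,"dz":0.05,"rx":0,"ry":0,"rz":0},{"hand":0.025,"dx":0,"dy":0,"dz":0.08,"rx":0,"ry":0,"rz":0},{"hand":0.025,"dx":0,"dy":0,"dz":0.11,"rx":0,"ry":0,"rz":0},{"hand":0.025,"dx":0,"dy":0,"dz":0.11,"rx":0,"ry":0,"rz":0}]'
python3 - <<'E'
from h import *
import pickle
o={n:cams.read_camera(n) for n in('scene','top')}
pickle.dump(o,open('c3.pkl','wb'))
mosaic(o['top']['frame'],[(170,225,60,70,0,0)],6,'/tmp/a.png',360,425)
mosaic(o['scene']['frame'],[(285,30,70,70,0,0)],6,'/tmp/b.png',425,425)
cv2.imwrite('pics/v3.png',np.hstack([cv2.imread('/tmp/a.png'),cv2.imread('/tmp/b.png')]))
S=bot.get_state();print(S['tcp_pos'],S['ft_force'])
E
```

```text
clock: 12.0
tcp_pos: [0.3894, 0.3135, 0.2321]
ee_rot: [[-0.978, 0.207, 0.007], [0.207, 0.978, 0.005], [-0.006, 0.006, -1.0]]
ft_force: [-0.1, 0.2, -0.1]
grip_width: 0.0251
finger_force: 10.2
[0.38844303 0.31284255 0.22699737] [-1.20821338 -0.15188685 -1.04024094]
```

View pics/v3.png

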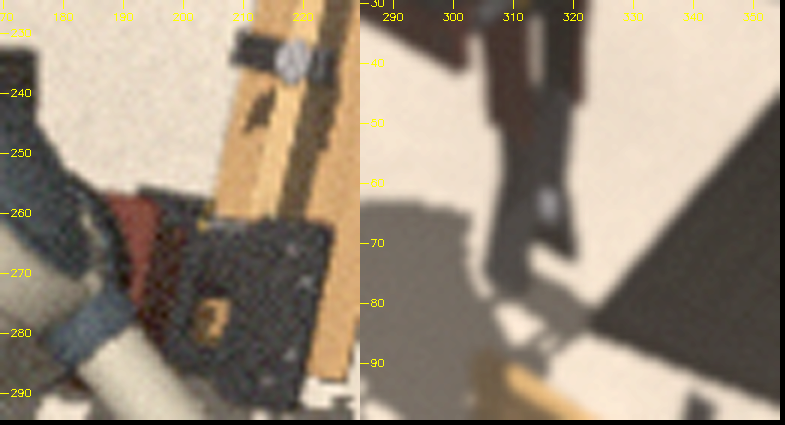

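```bash
python3 -m jog '[{"hand":0.025,"dx":0.01,"dy":-0.016,"dz":0.01,"rx":0,"ry":0,"rz":-0.1},{"hand":0.025,"dx":0.025,"dy":-0.042,"dz":0.01,"rx":0,"ry":0,"rz":-0.2},{"hand":0.025,"dx":0.044,"dy":-0.073,"dz":0.01,"rx":0,"ry":0,"rz":-0.3},{"hand":0.025,"dx":0.066,"dy":-0.109,"dz":0.01,"rx":0,"ry":0,"rz":-0.4},{"hand":0.025,"dx":0.088,"dy":-0.146,"dz":0.01,"rx":0,"ry":0,"rz":-0.6},{"hand":0.025,"dx":0.11,"dy":-0.182,"dz":0.01,"rx":0,"ry":0,"rz":-0.8},{"hand":0.025,"dx":0.132,"dy":-0.218,"dz":0.01,"rx":0,"ry":0,"rz":-1.0},{"hand":0.025,"dx":0.152,"dy":-0.251,"dz":0.01,"rx":0,"ry":0,"rz":-1.2},{"hand":0.025,"dx":0.17,"dy":-0.281,"dz":0.01,"rx":0,"ry":0,"rz":-1.2},{"hand":0.025,"dx":0.185,"dy":-0.306,"dz":0.01,"rx":0,"ry":0,"rz":-1.2}]'; python3 -m jog '[{"hand":0.025,"dx":0.011,"dy":-0.018,"dz":0,"rx":0,"ry":0,"rz":0},{"hand":0.025,"dx":0.018,"dy":-0.03,"dz":0,"rx":0,"ry":0,"rz":0},{"hand":0.025,"dx":0.021,"dy":-0.035,"dz":-0.01,"rx":0,"ry":0,"rz":0},{"hand":0.025,"dx":0.021,"dy":-0.035,"dz":-0.02,"rx":0,"ry":0,"rz":0},{"hand":0.025,"dx":0.021,"dy":-0.035,"dz":-0.02,"rx":0,"ry":0,"rz":0},{"hand":0.025,"dx":0.021,"dy":-0.035,"dz":-0.02,"rx":0,"ry":0,"rz":0}]'
python3 - <<'E'
from h import *
import pickle
o={n:cams.read_camera(n) for n in('scene','top')}
pickle.dump(o,open('c4.pkl','wb'))
mosaic(o['scene']['frame'],[(280,130,66,90,0,0)],6,'pics/v4.png',400,540)
S=bot.get_state();print(S['tcp_pos'],S['ft_force'])
s=pickle.load(open('c3.pkl','rb'))['scene']; print('pivot in hand at c3',atz(s,(315.5,63.5),.188))
E
```

```text
clock: 13.1
tcp_pos: [0.5732, 0.0047, 0.2337]
ee_rot: [[-0.951, 0.309, -0.004], [0.309, 0.951, 0.0], [0.004, -0.001, -1.0]]
ft_force: [1.1, 0.6, -0.9]
grip_width: 0.0254
finger_force: 10.2
clock: 13.7
tcp_pos: [0.5935, -0.0273, 0.2156]
ee_rot: [[-0.952, 0.307, -0.001], [0.307, 0.952, 0.0], [0.001, -0.0, -1.0]]
ft_force: [0.6, -0.3, -1.4]
grip_width: 0.0251
finger_force: 10.2
[ 0.59401485 -0.02753599  0.21685881] [-0.01538656 -0.24077185 -0.5081815 ]
pivot in hand at c3 [0.39435961 0.31686994 0.188     ]
```

View pics/v4.png

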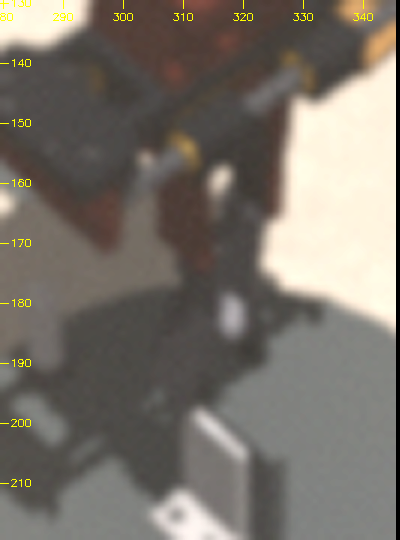

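```bash
python3 - <<'E'
from h import *
import pickle
s=pickle.load(open('c4.pkl','rb'))['scene']
for z in(.170,.176,.182): print(atz(s,(318.2,182),z))
y=np.radians(-18);X=np.array([np.cos(y),np.sin(y)]);Y=np.array([-X[1],X[0]])
# scene-only plate ends at z=.1 in this picture
a,b=atz(s,(312.5,198.3),.1),atz(s,(320.3,205.3),.1); m=(a+b)/2; print(a,b,m)
p=atz(s,(318.2,182),.176)
print('pivot minus plate mid along x_h,y_h',(p-m)[:2]@X,(p-m)[:2]@Y)
m0=(atz(s,(310.3,196.6),.1)+atz(s,(320.4,205.7),.1))/2; print('with earlier plate px',m0,(p-m0)[:2]@X,(p-m0)[:2]@Y)
E
```

```text
[ 0.59889246 -0.0250715   0.17      ]
[ 0.60118809 -0.02906813  0.176     ]
[ 0.60348372 -0.03306476  0.182     ]
[ 0.58491559 -0.02863932  0.1       ] [ 0.61161561 -0.0372225   0.1       ] [ 0.5982656  -0.03293091  0.1       ]
pivot minus plate mid along x_h,y_h 0.0015857912654098168 0.004576818959660761
with earlier plate px [ 0.59505314 -0.03250918  0.1       ] 0.0047713441991810435 0.005168440016577482
```

```bash
python3 -m jog '[{"hand":0.025,"dx":-0.003,"dy":0.001,"dz":-0.01,"rx":0,"ry":0,"rz":0},{"hand":0.025,"dx":-0.003,"dy":0.001,"dz":-0.02,"rx":0,"ry":0,"rz":0},{"hand":0.025,"dx":-0.003,"dy":0.001,"dz":-0.03,"rx":0,"ry":0,"rz":0},{"hand":0.025,"dx":-0.003,"dy":0.001,"dz":-0.04,"rx":0,"ry":0,"rz":0},{"hand":0.025,"dx":-0.003,"dy":0.001,"dz":-0.045,"rx":0,"ry":0,"rz":0},{"hand":0.025,"dx":-0.003,"dy":0.001,"dz":-0.045,"rx":0,"ry":0,"rz":0}]'; python3 -m jog '[{"hand":0.025,"dx":0,"dy":0,"dz":-0.01,"rx":0,"ry":0,"rz":0},{"hand":0.025,"dx":0,"dy":0,"dz":-0.02,"rx":0,"ry":0,"rz":0},{"hand":0.025,"dx":0,"dy":0,"dz":-0.022,"rx":0,"ry":0,"rz":0},{"hand":0.025,"dx":0,"dy":0,"dz":-0.022,"rx":0,"ry":0,"rz":0}]'
```

```text
clock: 14.4
tcp_pos: [0.5906, -0.0273, 0.1698]
ee_rot: [[-0.951, 0.308, -0.002], [0.308, 0.951, 0.0], [0.002, -0.0, -1.0]]
ft_force: [0.1, -0.5, -0.4]
grip_width: 0.0254
finger_force: 10.2
clock: 14.8
tcp_pos: [0.5908, -0.0273, 0.1484]
ee_rot: [[-0.951, 0.308, -0.001], [0.308, 0.951, 0.0], [0.001, -0.0, -1.0]]
ft_force: [-0.4, 0.1, -0.2]
grip_width: 0.0254
finger_force: 10.2
```

```bash
python3 -m jog '[{"hand":0.025,"dx":0,"dy":0,"dz":-0.003,"rx":0,"ry":0,"rz":0},{"hand":0.025,"dx":0,"dy":0,"dz":-0.003,"rx":0,"ry":0,"rz":0}]'; python3 -m jog '[{"hand":0.025,"dx":0,"dy":0,"dz":-0.002,"rx":0,"ry":0,"rz":0},{"hand":0.025,"dx":0,"dy":0,"dz":-0.002,"rx":0,"ry":0,"rz":0}]'
```

```text
clock: 15.0
tcp_pos: [0.5913, -0.0274, 0.1465]
ee_rot: [[-0.951, 0.308, 0.001], [0.308, 0.951, -0.0], [-0.001, 0.0, -1.0]]
ft_force: [1.1, 0.1, -1.1]
grip_width: 0.025
finger_force: 10.2
clock: 15.2
tcp_pos: [0.5917, -0.0274, 0.1463]
ee_rot: [[-0.951, 0.308, 0.003], [0.308, 0.951, -0.0], [-0.003, 0.001, -1.0]]
ft_force: [-1.3, 0.0, 6.9]
grip_width: 0.0251
finger_force: 10.9
```

```bash
python3 -m jog '[{"hand":0.03,"dx":0,"dy":0,"dz":0,"rx":0,"ry":0,"rz":0},{"hand":0.036,"dx":0,"dy":0,"dz":0,"rx":0,"ry":0,"rz":0},{"hand":0.044,"dx":0,"dy":0,"dz":0,"rx":0,"ry":0,"rz":0},{"hand":0.055,"dx":0,"dy":0,"dz":0,"rx":0,"ry":0,"rz":0},{"hand":0.07,"dx":0,"dy":0,"dz":0,"rx":0,"ry":0,"rz":0},{"hand":0.08,"dx":0,"dy":0,"dz":0,"rx":0,"ry":0,"rz":0},{"hand":0.08,"dx":0,"dy":0,"dz":0,"rx":0,"ry":0,"rz":0},{"hand":0.08,"dx":0,"dy":0,"dz":0.04,"rx":0,"ry":0,"rz":0},{"hand":0.08,"dx":0,"dy":0,"dz":0.08,"rx":0,"ry":0,"rz":0},{"hand":0.08,"dx":0,"dy":0,"dz":0.1,"rx":0,"ry":0,"rz":0}]'
python3 -m jog '[{"hand":0.08,"dx":-0.2,"dy":0.06,"dz":0.02,"rx":0,"ry":0,"rz":18},{"hand":0.08,"dx":-0.2,"dy":0.06,"dz":0.02,"rx":0,"ry":0,"rz":18},{"hand":0.08,"dx":-0.2,"dy":0.06,"dz":0.02,"rx":0,"ry":0,"rz":18},{"hand":0.08,"dx":-0.2,"dy":0.06,"dz":0.02,"rx":0,"ry":0,"rz":18},{"hand":0.08,"dx":-0.2,"dy":0.06,"dz":0.02,"rx":0,"ry":0,"rz":18}]'
python3 - <<'E'
from h import *
import pickle
o={n:cams.read_camera(n) for n in('scene','top')}
pickle.dump(o,open('c5.pkl','wb'))
mosaic(o['top']['frame'],[(305,170,50,70,0,0)],8,'/tmp/a.png',400,560)
mosaic(o['scene']['frame'],[(280,160,50,70,0,0)],8,'/tmp/b.png',400,560)
cv2.imwrite('pics/v5.png',np.hstack([cv2.imread('/tmp/a.png'),cv2.imread('/tmp/b.png')]))
S=bot.get_state();print(S['tcp_pos'],S['qpos'])
E
```

```text
clock: 16.2
tcp_pos: [0.5918, -0.0275, 0.2487]
ee_rot: [[-0.951, 0.308, 0.005], [0.308, 0.951, -0.001], [-0.005, 0.001, -1.0]]
ft_force: [0.3, -0.3, 0.4]
grip_width: 0.0798
finger_force: 0.0
clock: 16.7
tcp_pos: [0.3882, 0.0336, 0.2667]
ee_rot: [[-0.903, -0.43, 0.004], [-0.43, 0.903, 0.0], [-0.004, -0.002, -1.0]]
ft_force: [0.6, 0.3, 1.1]
grip_width: 0.0802
finger_force: 0.0
[0.39026772 0.03302963 0.26590749] [-1.37263522e-01 -2.60040398e+01  9.30618567e+01 -6.21773325e-03
  1.12707204e+02 -1.15314770e+02]
```

View pics/v5.png

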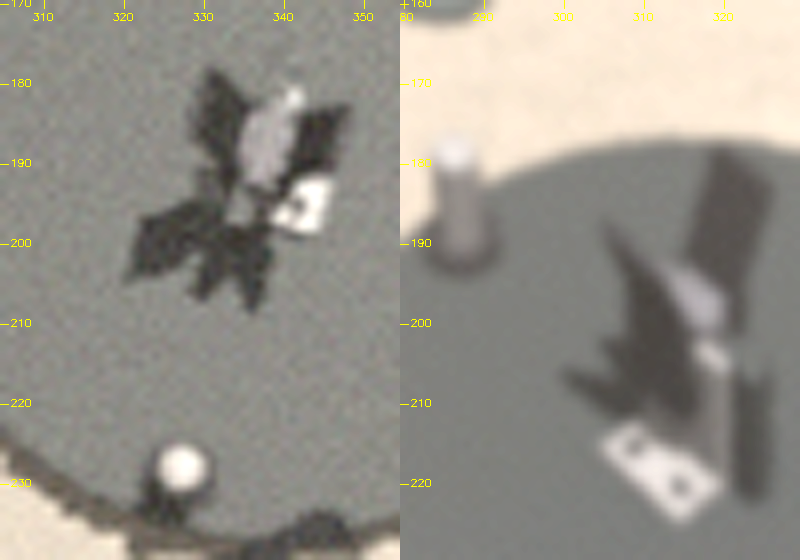

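```bash
python3 - <<'E'
from h import *
import pickle
o=pickle.load(open('c5.pkl','rb'));c,s=o['top'],o['scene']
y=np.radians(-18);X=np.array([np.cos(y),np.sin(y)]);Y=np.array([-X[1],X[0]]);A=np.array([.594,-.030])
for n,p in(('tri',tri([(c,(337.8,187.5)),(s,(317,196.5))])),('top',atz(c,(337.8,187.5),.108)),('scene',atz(s,(317,196.5),.108)),('leverL tip',atz(c,(331,183.5),.155)),('leverR',atz(c,(346.5,186.5),.155))):
    print(n,p.round(4),((p[:2]-A)@X).round(4),((p[:2]-A)@Y).round(4))
# turning plan: post positions
H=np.array([.488,.0035])
for a in range(0,95,10):
    R=np.array([[np.cos(np.radians(a)),-np.sin(np.radians(a))],[np.sin(np.radians(a)),np.cos(np.radians(a))]])
    print(a,(R@(H-A)-(H-A)).round(4))
E
python3 -m jog '[{"hand":0.08,"dx":0,"dy":0,"dz":0,"rx":0,"ry":0,"rz":-17},{"hand":0.08,"dx":0,"dy":0,"dz":0,"rx":0,"ry":0,"rz":-17},{"hand":0.08,"dx":0,"dy":0,"dz":0,"rx":0,"ry":0,"rz":-17},{"hand":0.08,"dx":0,"dy":0,"dz":0,"rx":0,"ry":0,"rz":-17},{"hand":0.08,"dx":0,"dy":0,"dz":0,"rx":0,"ry":0,"rz":-17},{"hand":0.08,"dx":0,"dy":0,"dz":0,"rx":0,"ry":0,"rz":-17},{"hand":0.08,"dx":0,"dy":0,"dz":0,"rx":0,"ry":0,"rz":-17},{"hand":0.08,"dx":0,"dy":0,"dz":0,"rx":0,"ry":0,"rz":-17},{"hand":0.08,"dx":0,"dy":0,"dz":0,"rx":0,"ry":0,"rz":-17},{"hand":0.08,"dx":0,"dy":0,"dz":0,"rx":0,"ry":0,"rz":-17}]'
python3 -m jog '[{"hand":0.08,"dx":0,"dy":0,"dz":0,"rx":0,"ry":0,"rz":-17},{"hand":0.08,"dx":0,"dy":0,"dz":0,"rx":0,"ry":0,"rz":-17},{"hand":0.08,"dx":0,"dy":0,"dz":0,"rx":0,"ry":0,"rz":-17},{"hand":0.08,"dx":0,"dy":0,"dz":0,"rx":0,"ry":0,"rz":-17},{"hand":0.08,"dx":0,"dy":0,"dz":0,"rx":0,"ry":0,"rz":-17},{"hand":0.08,"dx":0,"dy":0,"dz":0,"rx":0,"ry":0,"rz":-17},{"hand":0.08,"dx":0,"dy":0,"dz":0,"rx":0,"ry":0,"rz":-17},{"hand":0.08,"dx":0,"dy":0,"dz":0,"rx":0,"ry":0,"rz":-17},{"hand":0.08,"dx":0,"dy":0,"dz":0,"rx":0,"ry":0,"rz":-17},{"hand":0.08,"dx":0,"dy":0,"dz":0,"rx":0,"ry":0,"rz":-17}]'
```

```text
tri [ 0.5924 -0.0247  0.1071] -0.0032 0.0045
top [ 0.5902 -0.0263  0.108 ] -0.0048 0.0024
scene [ 0.5946 -0.0235  0.108 ] -0.0014 0.0063
leverL tip [ 0.5937 -0.0077  0.155 ] -0.0071 0.0211
leverR [ 0.585  -0.0467  0.155 ] -0.0034 -0.0187
0 [0. 0.]
10 [-0.0042 -0.0189]
20 [-0.0051 -0.0383]
30 [-0.0025 -0.0575]
40 [ 0.0033 -0.076 ]
50 [ 0.0122 -0.0932]
60 [ 0.024  -0.1085]
70 [ 0.0383 -0.1216]
80 [ 0.0546 -0.1321]
90 [ 0.0725 -0.1395]
clock: 17.8
tcp_pos: [0.3921, 0.0322, 0.2637]
ee_rot: [[-0.491, 0.871, -0.001], [0.871, 0.491, -0.0], [0.0, -0.001, -1.0]]
ft_force: [0.6, -0.1, 0.7]
grip_width: 0.0798
finger_force: 0.0
clock: 18.8
tcp_pos: [0.3921, 0.0322, 0.2637]
ee_rot: [[0.825, 0.565, -0.001], [0.565, -0.825, -0.0], [-0.001, -0.001, -1.0]]
ft_force: [0.3, -0.6, 0.0]
grip_width: 0.08
finger_force: 0.0
```

```bash
python3 -m jog '[{"hand":0.06,"dx":0.03,"dy":-0.01,"dz":0,"rx":0,"ry":0,"rz":-10.48},{"hand":0.06,"dx":0.06,"dy":-0.02,"dz":0,"rx":0,"ry":0,"rz":-10.48},{"hand":0.06,"dx":0.096,"dy":-0.0287,"dz":0,"rx":0,"ry":0,"rz":-10.48},{"hand":0.06,"dx":0.096,"dy":-0.0287,"dz":0,"rx":0,"ry":0,"rz":-10.48},{"hand":0.06,"dx":0.096,"dy":-0.0287,"dz":0,"rx":0,"ry":0,"rz":-10.48},{"hand":0.06,"dx":0.096,"dy":-0.0287,"dz":-0.04,"rx":0,"ry":0,"rz":-10.48},{"hand":0.06,"dx":0.096,"dy":-0.0287,"dz":-0.08,"rx":0,"ry":0,"rz":-10.48},{"hand":0.06,"dx":0.096,"dy":-0.0287,"dz":-0.12,"rx":0,"ry":0,"rz":-10.48},{"hand":0.06,"dx":0.096,"dy":-0.0287,"dz":-0.13,"rx":0,"ry":0,"rz":-10.48},{"hand":0.06,"dx":0.096,"dy":-0.0287,"dz":-0.13,"rx":0,"ry":0,"rz":-10.48}]'
```

```text
clock: 19.8
tcp_pos: [0.4866, 0.0037, 0.1323]
ee_rot: [[0.954, -0.301, -0.005], [-0.301, -0.954, 0.0], [-0.004, 0.001, -1.0]]
ft_force: [0.0, -0.1, 0.1]
grip_width: 0.0601
finger_force: 0.0
```

```bash
python3 -m jog '[{"hand":0.06,"dx":0.001,"dy":0,"dz":-0.03,"rx":0,"ry":0,"rz":0},{"hand":0.06,"dx":0.001,"dy":0,"dz":-0.064,"rx":0,"ry":0,"rz":0},{"hand":0.06,"dx":0.001,"dy":0,"dz":-0.064,"rx":0,"ry":0,"rz":0},{"hand":0.04,"dx":0.001,"dy":0,"dz":-0.064,"rx":0,"ry":0,"rz":0},{"hand":0.03,"dx":0.001,"dy":0,"dz":-0.064,"rx":0,"ry":0,"rz":0},{"hand":0.019,"dx":0.001,"dy":0,"dz":-0.064,"rx":0,"ry":0,"rz":0},{"hand":0.019,"dx":0.001,"dy":0,"dz":-0.064,"rx":0,"ry":0,"rz":0},{"hand":0.019,"dx":0.001,"dy":0,"dz":-0.064,"rx":0,"ry":0,"rz":0}]'
```

```text
clock: 20.6
tcp_pos: [0.4886, 0.004, 0.0712]
ee_rot: [[0.954, -0.298, 0.001], [-0.298, -0.954, -0.0], [0.001, -0.0, -1.0]]
ft_force: [0.2, 0.1, -0.6]
grip_width: 0.0231
finger_force: 0.0
```

```bash
python3 -m jog '[{"hand":0.019,"dx":-0.0025,"dy":-0.0094,"dz":0,"rx":0,"ry":0,"rz":1},{"hand":0.019,"dx":-0.0042,"dy":-0.0189,"dz":0,"rx":0,"ry":0,"rz":2},{"hand":0.019,"dx":-0.0051,"dy":-0.0286,"dz":0,"rx":0,"ry":0,"rz":3},{"hand":0.019,"dx":-0.0051,"dy":-0.0383,"dz":0,"rx":0,"ry":0,"rz":4},{"hand":0.019,"dx":-0.0042,"dy":-0.0479,"dz":0,"rx":0,"ry":0,"rz":5},{"hand":0.019,"dx":-0.0025,"dy":-0.0575,"dz":0,"rx":0,"ry":0,"rz":6},{"hand":0.019,"dx":0,"dy":-0.0669,"dz":0,"rx":0,"ry":0,"rz":7},{"hand":0.019,"dx":0.0033,"dy":-0.076,"dz":0,"rx":0,"ry":0,"rz":8},{"hand":0.019,"dx":0.0074,"dy":-0.0848,"dz":0,"rx":0,"ry":0,"rz":9},{"hand":0.019,"dx":0.0122,"dy":-0.0932,"dz":0,"rx":0,"ry":0,"rz":10}]'
```

```text
clock: 21.6
tcp_pos: [0.5003, -0.0895, 0.0705]
ee_rot: [[0.84, 0.542, -0.0], [0.542, -0.84, 0.0], [-0.0, -0.0, -1.0]]
ft_force: [-0.2, 1.2, 0.8]
grip_width: 0.0193
finger_force: 0.3
```

```bash
python3 -m jog '[{"hand":0.019,"dx":0.0056,"dy":-0.0079,"dz":0,"rx":0,"ry":0,"rz":1},{"hand":0.019,"dx":0.0118,"dy":-0.0153,"dz":0,"rx":0,"ry":0,"rz":2},{"hand":0.019,"dx":0.0186,"dy":-0.0222,"dz":0,"rx":0,"ry":0,"rz":3},{"hand":0.019,"dx":0.0261,"dy":-0.0284,"dz":0,"rx":0,"ry":0,"rz":4},{"hand":0.019,"dx":0.034,"dy":-0.034,"dz":0,"rx":0,"ry":0,"rz":5},{"hand":0.019,"dx":0.0424,"dy":-0.0389,"dz":0,"rx":0,"ry":0,"rz":6},{"hand":0.019,"dx":0.0512,"dy":-0.043,"dz":0,"rx":0,"ry":0,"rz":7},{"hand":0.019,"dx":0.0603,"dy":-0.0463,"dz":0,"rx":0,"ry":0,"rz":8},{"hand":0.019,"dx":0.0603,"dy":-0.0463,"dz":0,"rx":0,"ry":0,"rz":8},{"hand":0.019,"dx":0.0603,"dy":-0.0463,"dz":0,"rx":0,"ry":0,"rz":8}]'
python3 - <<'E'
from h import *
S=bot.get_state();print(S['tcp_pos'],S['ft_force'],S['moment'],S['grip_width'],S['finger_force'])
E
```

```text
clock: 22.6
tcp_pos: [0.5605, -0.1354, 0.0703]
ee_rot: [[0.301, 0.954, -0.0], [0.954, -0.301, 0.0], [0.0, -0.0, -1.0]]
ft_force: [0.2, 0.2, 0.8]
grip_width: 0.019
finger_force: 0.0
[ 0.56051272 -0.13544409  0.07026594] [0.16626424 0.21559576 0.77038959] [-0.04034725  0.08086813 -0.0151845 ] 0.018986725980467824 0.0
```

```bash
python3 -m jog '[{"hand":0.019,"dx":0.002,"dy":-0.0006,"dz":0,"rx":0,"ry":0,"rz":0},{"hand":0.019,"dx":0.002,"dy":-0.0006,"dz":0,"rx":0,"ry":0,"rz":0},{"hand":0.019,"dx":0,"dy":0,"dz":0,"rx":0,"ry":0,"rz":0},{"hand":0.05,"dx":0,"dy":0,"dz":0,"rx":0,"ry":0,"rz":0},{"hand":0.05,"dx":0,"dy":0,"dz":0,"rx":0,"ry":0,"rz":0},{"hand":0.05,"dx":0,"dy":0,"dz":0,"rx":0,"ry":0,"rz":0},{"hand":0.05,"dx":0,"dy":0,"dz":0.05,"rx":0,"ry":0,"rz":0},{"hand":0.05,"dx":0,"dy":0,"dz":0.1,"rx":0,"ry":0,"rz":0},{"hand":0.05,"dx":0,"dy":0,"dz":0.15,"rx":0,"ry":0,"rz":0},{"hand":0.05,"dx":0,"dy":0,"dz":0.18,"rx":0,"ry":0,"rz":0}]'
python3 -m jog '[{"hand":0.05,"dx":-0.05,"dy":0,"dz":0,"rx":0,"ry":0,"rz":0},{"hand":0.05,"dx":-0.1,"dy":0,"dz":0,"rx":0,"ry":0,"rz":0},{"hand":0.05,"dx":-0.14,"dy":-0.05,"dz":0,"rx":0,"ry":0,"rz":0},{"hand":0.05,"dx":-0.15,"dy":-0.1,"dz":0,"rx":0,"ry":0,"rz":0},{"hand":0.05,"dx":-0.15,"dy":-0.15,"dz":0,"rx":0,"ry":0,"rz":0},{"hand":0.05,"dx":-0.15,"dy":-0.15,"dz":0,"rx":0,"ry":0,"rz":0}]'
python3 - <<'E'
from h import *
import pickle
o={n:cams.read_camera(n) for n in('scene','top')}
pickle.dump(o,open('c6.pkl','wb'))
mosaic(o['top']['frame'],[(310,165,75,70,0,0)],5,'/tmp/a.png',375,350)
mosaic(o['scene']['frame'],[(270,170,80,80,0,0)],5,'/tmp/b.png',400,350)
cv2.imwrite('pics/v6.png',np.hstack([cv2.imread('/tmp/a.png'),cv2.imread('/tmp/b.png')]))
A=np.array([.594,-.030,.082]);h=np.array([.488,.0035])-A[:2]
P=[np.r_[A[:2]+np.array([[np.cos(a),-np.sin(a)],[np.sin(a),np.cos(a)]])@h,.082] for a in (0,1.571)]
print(proj(o['top'],P),proj(o['scene'],P))
E
```

```text
clock: 23.6
tcp_pos: [0.5612, -0.1357, 0.2554]
ee_rot: [[0.298, 0.954, 0.006], [0.954, -0.298, -0.002], [0.0, 0.006, -1.0]]
ft_force: [0.9, -0.8, 0.2]
grip_width: 0.0502
finger_force: 0.0
clock: 24.2
tcp_pos: [0.4093, -0.2891, 0.2499]
ee_rot: [[0.302, 0.953, -0.001], [0.953, -0.302, -0.001], [-0.001, -0.0, -1.0]]
ft_force: [-0.7, 1.2, -0.8]
grip_width: 0.05
finger_force: 0.0
[[327.49789409 227.36100068]
 [378.80888385 198.83447971]] [[286.05822827 178.17241265]
 [280.75725994 230.65850823]]
```

View pics/v6.png

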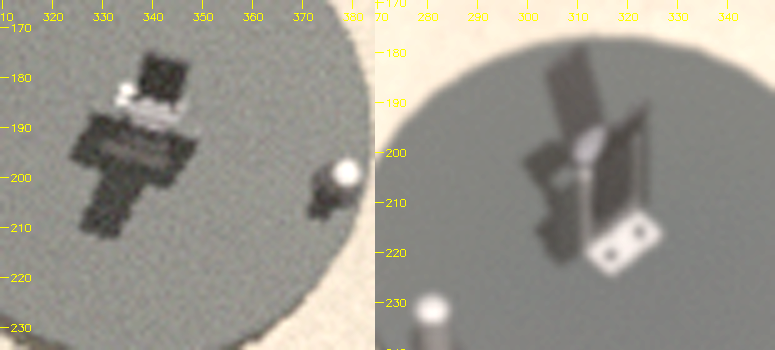

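The picture shows the handle at (378.8, 199) in the top view and (281, 231) in the scene view. That matches the positions predicted for 1.571 rad, within a pixel. The clip stands on the plate and plaque.

```bash
python3 -c "
from plant import bot
print(bot.job_done())"
```

```text
the job is handed in; nothing more can be done
None
```

I handed the job in at about 24 s of the 72 s; the hand-in gave no verdict. The last pictures show the tall plaque in the holder with the big clip on its top edge and the turntable at the spraying detent. The arm is clear of everything.

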